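# Seat a tuning plug and set its knurled cap a quarter turn off the stop

### The job

Plug the tuning module (the grey block with the square foot and the knurled steel cap) into the square socket of the test jig, all the way home. Then screw its cap clockwise until it bottoms out, back it off a quarter turn, and finish while still holding the cap there between the fingers, module still fully home, so that a reading can be taken. Leave the low blank plug where it stands.

Things in the scene. Friction and masses are not known exactly. Their poses are not given: they have to be found in the camera images.
- plug: The tuning module, loose, standing upright on the bench; about 160 g plus the 50 g cap (varies). Origin: centre of the underside of its square foot, z up along its axis. Foot 24 x 24 mm, from z = 0 to 20 mm, its lowest 5 mm tapered down to 18 mm wide. Body 40 x 40 mm, from z = 20 to 56 mm, sides parallel to the foot's (to the x and y axes). The steel cap sits above the body on the same axis. It fits the socket in any of the four quarter-turn positions.
- cap: The knurled steel cap on top of the module: round, 32 mm diameter, 28 mm high. Origin: centre of its underside, z up; x points along a small dark raised rib (12 mm long, 2 mm high) on its top. It stays on its thread: its underside is 58 mm above the module's underside when bottomed out and rises 2.5 mm per turn unscrewed. Light, even turning friction (about 0.05 N m) up to a hard stop.
- cap_turn (a joint): How far the cap is unscrewed, in rad: 0 = bottomed out (hard stop), growing as the cap turns anticlockwise seen from above; a quarter turn off the stop is 1.57. Starts between 2.4 and 3.8; upper stop at 5.
- socket (a point): Centre of the mouth of the square socket in the jig's block; z up, x and y parallel to the hole's sides. The hole is 25.2 x 25.2 mm and 24 mm deep, in a white plastic 64 x 64 mm block whose flat top (the mouth) is 38 mm above the bench. The block stands on a 110 x 110 x 8 mm plate; the jig is fixed to the bench. Fully home, the body's lower face rests on the block's top, with the module's underside 20 mm below the mouth.
- blank: A low blank plug, loose, 32 mm high: the same 24 mm square foot (20 mm high) under a 40 x 40 x 12 mm head, with no cap. Origin: centre of its underside. Not to be disturbed.
Mind the look-alikes: they are no part of the job. Leave any pink look-alike of the part that bears socket alone. What is shaped like the plug but blue is not meant.

How it is judged (in metres and radians):
On the way, in this order (a step that is already met when the one before it is completed fails the run):
1. the module is plugged fully home in the socket (z of plug in the frame of socket below -0.0165 m and horizontal distance between plug and socket below 0.004 m and angle between plug's own z axis and vertical below 0.1 rad), for 0.2 s.
2. with the module home, the cap is screwed down until it bottoms out (within 0.1 rad of the stop) (all of step 1 and value of joint cap_turn below 0.1 rad), for 0.1 s.
At the end, for the whole second after the job is handed in: The module is home in the socket (underside at least 16.5 mm below the mouth, within 4 mm of its axis, tilted less than 0.1 rad), the cap stands a quarter turn off its stop (1.57 rad, 0.35 either way), at rest, and the fingers still grip the cap with more than 2 N (all of step 1 and value of joint cap_turn between 1.22 and 1.92 rad and contact force between the fingers and cap above 2 N and angular speed of cap below 0.3 rad/s); the arm keeps its last pose, push and grip.
It fails at once if the blank plug is moved more than 30 mm (distance of blank from where it was at the start of the episode above 0.03 m).
It also fails if it takes over 67 s, if anything falls off the work surface, if the arm or the gripper's body presses on something with over 40 N, if the wrist force passes 120 N, or if a joint passes its speed limit or range.

### The arm

A 6-joint arm with a two-finger parallel gripper is mounted at the origin on the work surface. World frame = base frame: x ahead of the robot, y to its left, z up, the work surface at z = 0. Lengths are in mm, angles in rad, forces in N, time in s.
With the tool pointing down it reaches from about 275 to 750 mm from the base axis. Payload 10.2 kg.
Tool frame: the origin (TCP) lies between the finger pads; the fingertips stand 11 mm ahead of it and the grasp point (between the pads) lies 8 mm behind it (ctrl.tip_extent is the distance from the TCP to the fingertips, in mm); z points along the fingers, y is the direction in which the jaws open and shut (so a half turn about z gives the same grasp; the last joint's range is limited). The gripper opens to 85 mm and grips with 20 to 120 N. Pads are 22 mm wide; open, the fingers measure 114 mm over their backs; the gripper's body (76 mm by 85 mm) begins 54 mm behind the grasp point. The pads swing forward as they close: fully open they stand 13 mm farther back than shut.
Start: joints at [-1.444, 0.313, 1.498, -0, 1.331, -0.223], TCP at [179.91, -493.218, 242.294] pointing down, gripper open.
Joint ranges: [-2.94, 2.94], [-0.97, 2.17], [0.19, 2.56], [-1.23, 4.37], [0.02, 3.11], [-2.88, 2.88]. Speed limits (rad/s): [2.39, 2.39, 3.01, 3.14, 3.14, 3.14].

### API

Orientations are given as a unit quaternion [w, x, y, z].
In Python, from rig import ctrl gives the robot as it stands.
- The arm moves only by the tool apply_moves, never from a script. Its argument "commands" is a list of rows, each a list of 5 numbers: the finger opening in cm, from 0 to 8.54, then the shift along the tool's x, y, z in cm, then the turn about the tool's z in rad. In form: [[jaw, dx, dy, dz, roll], ...]. A call has 1 to 12 rows; each row shifts and turns the commanded pose from where the row before left it, along the tool's axes as they then stand; what a row does not reach is not made up. A row lasts 1/12 s, in which the tool goes at most 41.7 mm and 7.16 degrees, less where a joint would pass 70% of its speed; a pose out of reach is approached as far as the arm can. A call with a gripper value outside its range is refused whole. The fingers move at their own pace and stop on an object; "squeeze" is the grip in N (left out, the last holds). Time passes only in rows, so rows that do not move let the fingers close. It gives the time, the measured TCP pose, the force and the opening at its end, in the units of the state.
- ctrl.sense(): the state, without advancing time (a new reading comes with each control period).
- ctrl.capture(name): name is "side" or "top"; returns the picture (480x640x3 uint8, red, green, blue); there is no depth.
- ctrl.camera_info(name): a dict with "fov_y" (degrees; the focal length in pixels is half the picture's height over the tangent of half this angle, whatever the lens; pixels are square), "cx", "cy" (the principal point, pixels), "camera_from_world" (4x4, takes a point from world to camera coordinates). Camera axes: x right, y down, z forward; pixel columns grow to the right and rows downward; lengths in mm; the calibration is good to about 2 mm. A picture is of the moment at which its call begins. camera_info takes no time and is no camera call.
- ctrl.finish_job(): hands the job in, once; it reports no verdict.
The state is a dict: "time_s": time; "joints": joint angles; "dq": joint speeds; "tau": joint torques, N m; "eef_pos": TCP position; "ee_rot": TCP orientation; "force": force on the tool from outside, world axes, zero at the start; "wrist_torque": the same for the moment, N m; "grip_width": opening from 0.0 (shut) to 1.0 (fully open).
Only numpy, scipy, OpenCV 4.12 (cv2) and the standard library are available. Lean on these libraries where they do the work, as an engineer would, in place of code of your own. Each camera call takes 0.05 s, during which the arm holds its last target.

## Working session

There is one attempt and no reset: what is moved stays moved. The work goes in short steps, Python scripts to look and compute and a tool call to move; the robot and the scene stay as the last step left them, time stands still between calls to the robot, and variables do not carry over. Pictures are saved under pics/ and viewed, and the job is handed in when it is done.

Besides the shell and the picture viewer there is one more tool, called after "Emit:" by a JSON object that holds its "api" and its "payload". apply_moves: Moves the arm, as the interface text tells. Its arguments: {"type":"object","properties":{"commands":{"type":"array"},"squeeze":{"type":"number"}},"required":["commands"]}

```bash
mkdir -p pics; ls
python3 - <<'E'
from rig import ctrl
import cv2
s=ctrl.sense();print(s)
for n in("side","top"):
    im=ctrl.capture(n);cv2.imwrite(f"pics/{n}0.png",im[:,:,::-1]);print(ctrl.camera_info(n))
print(ctrl.tip_extent)
E
```

```text
pics
{'time_s': 0.0, 'joints': array([-1.44440457e+00,  3.13436291e-01,  1.49843869e+00, -1.35379992e-05,
        1.33100404e+00, -2.23389149e-01]), 'dq': array([ 7.09669573e-04,  2.14426411e-05, -5.30129765e-04,  1.23024806e-03,
       -1.29283563e-03, -1.31716374e-03]), 'tau': array([ 1.29792884e-04, -4.12266254e+01, -2.59741187e+01, -1.36932263e-04,
        4.24539248e-03, -3.46801787e-08]), 'eef_pos': array([ 179.87233453, -492.96329745,  241.74147714]), 'ee_rot': array([-6.42750092e-04,  9.84745122e-01,  1.74001813e-01,  2.46149805e-05]), 'force': array([-0.08803812, -0.06586649, -0.58698991]), 'wrist_torque': array([-0.07541915,  0.02841373,  0.02461089]), 'grip_width': 0.9982348451982719}
{'fov_y': 45.06604529193826, 'cx': 321.318847174213, 'cy': 243.21072753268842, 'camera_from_world': array([[-8.21827388e-01, -5.69694731e-01,  6.90349178e-03,
         4.13281063e+02],
       [-3.88881954e-01,  5.52053624e-01, -7.37568724e-01,
         2.62590734e+02],
       [ 4.16377918e-01, -6.08838821e-01, -6.75236788e-01,
         7.68920656e+02],
       [ 0.00000000e+00,  0.00000000e+00,  0.00000000e+00,
         1.00000000e+00]])}
{'fov_y': 43.60626972096364, 'cx': 313.7518511328911, 'cy': 240.90296798130436, 'camera_from_world': array([[ 2.28096656e-02, -9.99478018e-01,  2.28781667e-02,
        -6.68402237e+01],
       [-9.98222402e-01, -2.40294395e-02, -5.45400916e-02,
         5.25377627e+02],
       [ 5.50613722e-02, -2.15934573e-02, -9.98249452e-01,
         1.14468394e+03],
       [ 0.00000000e+00,  0.00000000e+00,  0.00000000e+00,
         1.00000000e+00]])}
11.0
```

View pics/side0.png

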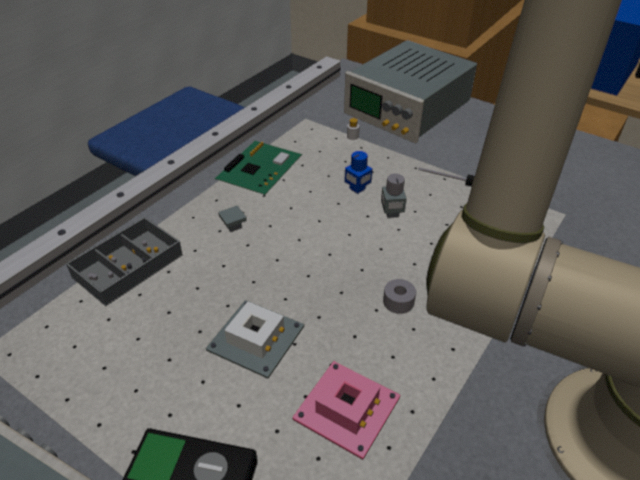

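View pics/top0.png

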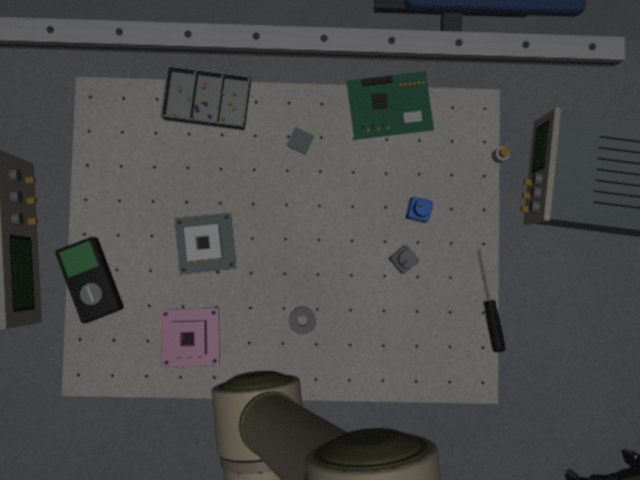

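Side view: grey module at about (394,195), with the blue look-alike at (358,172), the white jig at (255,330) and the blank at (232,217). Top view: module (404,258), blue look-alike (420,209), jig (204,243), blank (300,140). I'll enlarge these.

Run:
```python
import cv2,numpy as np
s=cv2.imread("pics/side0.png");t=cv2.imread("pics/top0.png")
def c(im,x,y,w,h,k): return cv2.resize(im[y:y+h,x:x+w],None,fx=k,fy=k,interpolation=cv2.INTER_CUBIC)
a=np.hstack([c(t,370,190,70,96,5),c(s,340,145,80,80,6)[:480]])
b=np.hstack([c(t,170,208,70,70,5.5),c(s,200,295,110,100,3.85)[:385]])
print(a.shape,b.shape)
cv2.imwrite("pics/c1.png",a);cv2.imwrite("pics/c2.png",b)
```

```text
(480, 830, 3) (385, 809, 3)
```

View pics/c1.png

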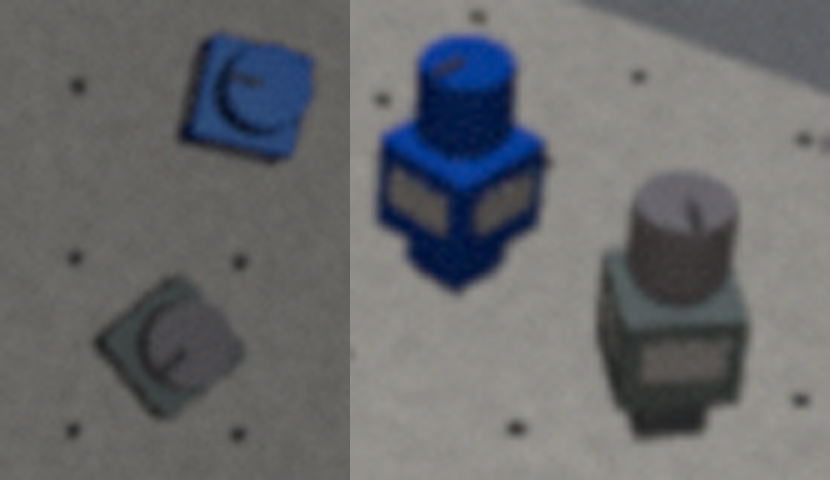

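View pics/c2.png

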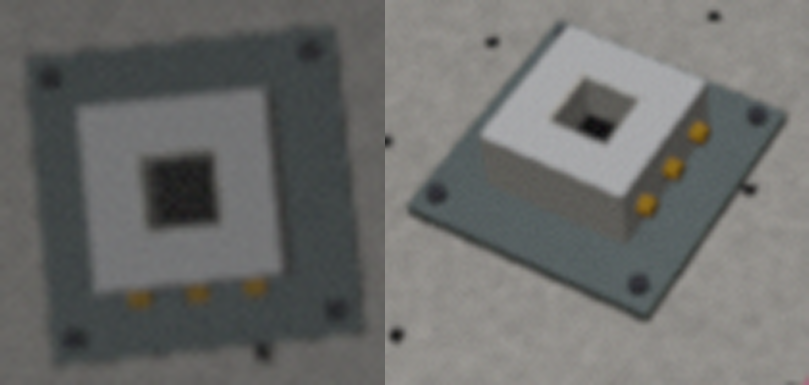

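Enlarged: in the top crop the cap's rim is centred at (195,343) and the body's top corners are at (97,343), (178,275) and (165,418). In the side crop the cap top is at (685,203). The jig block's corners can be read in both views. Next I fit poses from these points.

```bash
cat > h.py <<'E'
from rig import ctrl
import numpy as np, cv2
from scipy.optimize import least_squares
def K(n):
    c=ctrl.camera_info(n);f=240/np.tan(np.radians(c["fov_y"])/2)
    return f,c["cx"],c["cy"],np.array(c["camera_from_world"])
C={n:K(n) for n in("side","top")}
def proj(n,P):
    f,cx,cy,M=C[n];q=np.atleast_2d(P)@M[:3,:3].T+M[:3,3]
    return np.c_[f*q[:,0]/q[:,2]+cx,f*q[:,1]/q[:,2]+cy]
def tri(a,b):
    r=least_squares(lambda p:np.r_[proj("top",p)[0]-a,proj("side",p)[0]-b],[400,-100,30]);return r.x,np.abs(r.fun).max()
def cr(p,x,y,k,off=0): p=np.array(p,float); p[...,0]-=off; return (p+.5)/k-.5+[x,y]
E
cat > a.py <<'E'
from h import *
T=lambda p:cr(p,370,190,5); S=lambda p:cr(p,340,145,6,350)
print("cap top",tri(T([195,343]),S([685,203])))
bt=T([[97,343],[178,275],[165,418]])
jt=cr([[77,106],[267,88],[283,272],[93,291]],170,208,5.5)
js=cr([[565,25],[710,82],[625,195],[483,133]],200,295,3.85,385)
# match order by triangulation residual
import itertools
best=min(((sum(tri(jt[i],js[p[i]])[1] for i in range(4)),p) for p in itertools.permutations(range(4))))
print(best)
P=np.array([tri(jt[i],js[best[1][i]])[0] for i in range(4)]);print(P,P.mean(0))
e=P-P.mean(0)
a=[np.arctan2(v[1],v[0])-np.pi/4 for v in e];print("jig yaw deg mod90",[np.degrees(x)%90 for x in a],np.linalg.norm(e[:,:2],axis=1)*2**.5)
hc=cr([[142,155],[215,150],[220,222],[148,228]],170,208,5.5).mean(0)
def inv(n,uv,z):
    return least_squares(lambda p:proj(n,[p[0],p[1],z])[0]-uv,[400,-100]).x
print("hole centre top-view z38",inv("top",hc,38))
print("hole side",inv("side",cr([[585,77],[638,98],[608,145],[552,118]],200,295,3.85,385).mean(0),38))
q=np.array([inv("top",b,56) for b in bt]);print("body corners",q,(q[1]+q[2])/2,[np.linalg.norm(q[0]-q[1]),np.linalg.norm(q[0]-q[2])])
d=q[1]-q[0];print(np.degrees(np.arctan2(d[1],d[0]))%90);d=q[2]-q[0];print(np.degrees(np.arctan2(d[1],d[0]))%90)
sc=S([[612,250],[613,330],[748,322]]);r=np.array([inv("side",b,56) for b in sc]);print(r)
print("blank",tri([300,140],[232,214]))
E
python3 a.py
```

```text
cap top (array([ 495.70559887, -226.16005946,   85.62305539]), np.float64(0.09093913282509902))
(np.float64(2.5119103121134287), (3, 0, 1, 2))
[[544.6593763  190.9016599   40.14769773]
 [554.81953205 128.18251145  37.66267786]
 [489.88497747 119.41529028  38.16386363]
 [481.26746611 183.0880775   40.82329365]] [517.65783798 155.39688478  39.19938322]
jig yaw deg mod90 [np.float64(7.746850872465055), np.float64(8.78381414477495), np.float64(7.336779004048083), np.float64(7.7307399908440715)] [63.08204385 65.14005866 64.28074244 64.66933306]
hole centre top-view z38 [518.5859248  155.75604588]
hole side [517.11866443 155.43298183]
body corners [[ 495.58826408 -194.86685556]
 [ 521.73764348 -224.85435536]
 [ 468.20346246 -220.75968535]] [ 494.97055297 -222.80702036] [np.float64(39.78743755631634), np.float64(37.68774328575516)]
41.08873162459963
43.395924298331295
[[ 520.06318512 -228.3206906 ]
 [ 499.3956247  -193.43154868]
 [ 467.66194453 -220.67284772]]
blank (array([719.11522375, -23.47389364,  31.98485511]), np.float64(0.15437636110740982))
```

Emit:
{"api": "apply_moves", "payload": {"commands": [[8.54,1.6,-0.6,0,0],[8.54,3.2,-1.2,0,0],[8.54,3.4,-1.25,0,0],[8.54,3.4,-1.25,0,0],[8.54,3.4,-1.25,0,0],[8.54,3.4,-1.25,0,0],[8.54,3.4,-1.25,0,0],[8.54,3.4,-1.25,0,0],[8.54,3.4,-1.25,0,0],[8.54,3.4,-1.25,0,0],[8.54,3.4,-1.25,0,0],[8.54,3.4,-1.25,0,0]], "squeeze": 40}}

```text
time_s: 1.1
eef_pos: [496.5, -224.3, 242.1]
ee_rot: [-0.0, 0.985, 0.174, -0.0]
force: [-0.2, -1.3, -0.0]
grip_width: 0.999
```

Emit:
{"api": "apply_moves", "payload": {"commands": [[8.54,0,0,0,-0.12],[8.54,0,0,0,-0.12],[8.54,0,0,0,-0.12],[8.54,0,0,0,-0.12],[8.54,0,0,0,-0.12],[8.54,0,0,0,-0.12],[8.54,0,0,0,-0.12],[8.54,0,0,0,-0.12],[8.54,0,0,0,-0.12],[8.54,0,0,0,-0.12],[8.54,0,0,0,-0.12],[8.54,0,0,0,-0.12]]}}

```text
time_s: 2.1
eef_pos: [495.3, -225.8, 241.9]
ee_rot: [-0.0, 0.623, 0.782, -0.0]
force: [-0.5, 0.8, -0.2]
grip_width: 0.997
```

Emit:
{"api": "apply_moves", "payload": {"commands": [[8.54,0,0,0,-0.12],[8.54,0,0,0,-0.12],[8.54,0,0,0,-0.12],[8.54,0,0,0,-0.12],[8.54,0,0,0,-0.03],[8.54,0,0,0,0]]}}

```text
time_s: 2.6
eef_pos: [495.3, -225.9, 242.0]
ee_rot: [-0.0, 0.408, 0.913, 0.0]
force: [-0.5, 0.1, 0.1]
grip_width: 0.995
```

```bash
cat >> h.py <<'E'
from scipy.spatial.transform import Rotation as Ro
def st():
    s=ctrl.sense();R=Ro.from_quat(s["ee_rot"],scalar_first=True).as_matrix()
    print("t",s["time_s"],"pos",s["eef_pos"].round(1),"yYaw",np.degrees(np.arctan2(R[1,1],R[0,1])).round(2),"tz",R[:,2].round(4),"F",s["force"].round(1),"M",s["wrist_torque"].round(2),"w",s["grip_width"].__round__(3),"q",s["joints"].round(2))
    return s,R
def go(x,y):
    s,R=st();d=R.T@(np.array([x,y,s["eef_pos"][2]])-s["eef_pos"]);print("tool d mm",d.round(1))
E
python3 -c "
from h import *
go(495.2,-224.6)"
```

```text
t 2.6 pos [ 495.3 -225.9  242. ] yYaw 41.83 tz [-5.e-04  4.e-04 -1.e+00] F [-0.5  0.1  0.1] M [-0.02 -0.03 -0.02] w 0.995 q [-0.64  0.36  1.44 -0.    1.35 -1.37]
tool d mm [1.  0.8 0. ]
```

Emit:
{"api": "apply_moves", "payload": {"commands": [[8.54,0.05,0.05,2,0],[8.54,0,0,3,0],[8.54,0,0,3,0],[8.54,0,0,2.5,0],[8.54,0,0,1,0],[8.54,0,0,0,0],[8.54,0,0,0,0]]}}

```text
time_s: 3.18
eef_pos: [495.8, -225.5, 128.1]
ee_rot: [0.0, 0.409, 0.913, -0.0]
force: [0.3, -0.7, 0.4]
grip_width: 0.999
```

```bash
python3 -c "
from h import *
st()
im=ctrl.capture('side');cv2.imwrite('pics/s1.png',cv2.resize(im[60:260,260:500,::-1],None,fx=3,fy=3,interpolation=2))"
```

```text
t 3.1833 pos [ 495.8 -225.5  128.1] yYaw 41.73 tz [ 5.e-04 -4.e-04 -1.e+00] F [ 0.3 -0.7  0.4] M [-0.03 -0.04  0.01] w 0.999 q [-0.64  0.47  1.59  0.    1.08 -1.37]
```

View pics/s1.png

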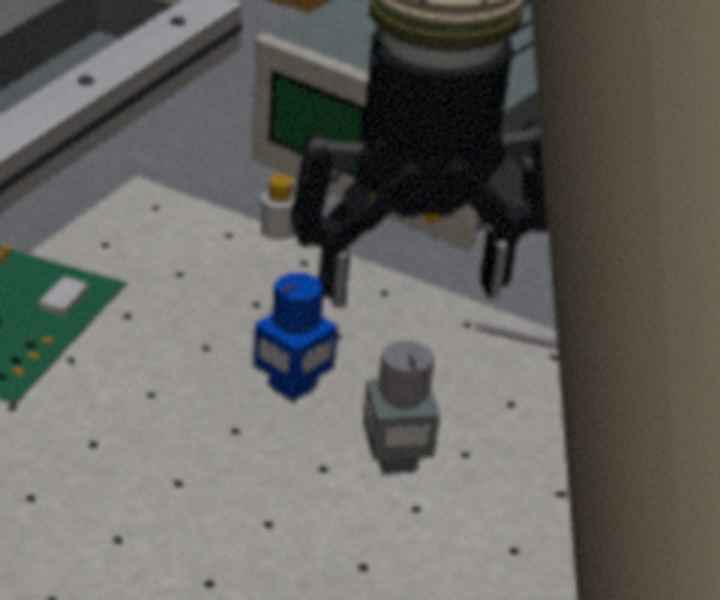

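The gripper hangs over the module. Its fingers straddle the module near crop (405,370) and are clear of the blue look-alike.

Emit:
{"api": "apply_moves", "payload": {"commands": [[8.54,0,0.05,2,0],[8.54,0,0,2,0],[8.54,0,0,2,0],[8.54,0,0,1.5,0],[8.54,0,0,1,0],[8.54,0,0,0.5,0],[8.54,0,0,0.4,0],[8.54,0,0,0,0]]}}

```text
time_s: 3.9
eef_pos: [496.1, -225.1, 33.7]
ee_rot: [0.0, 0.409, 0.913, -0.0]
force: [-0.3, -0.9, -0.1]
grip_width: 1.001
```

```bash
python3 -c "
from h import *
st()
im=ctrl.capture('side');cv2.imwrite('pics/s2.png',cv2.resize(im[100:260,300:500,::-1],None,fx=3.7,fy=3.7,interpolation=2))"
```

```text
t 3.9 pos [ 496.1 -225.1   33.7] yYaw 41.76 tz [ 6.e-04 -5.e-04 -1.e+00] F [-0.3 -0.9 -0.1] M [-0.01  0.04 -0.01] w 1.001 q [-0.64  0.61  1.65 -0.    0.88 -1.37]
```

View pics/s2.png

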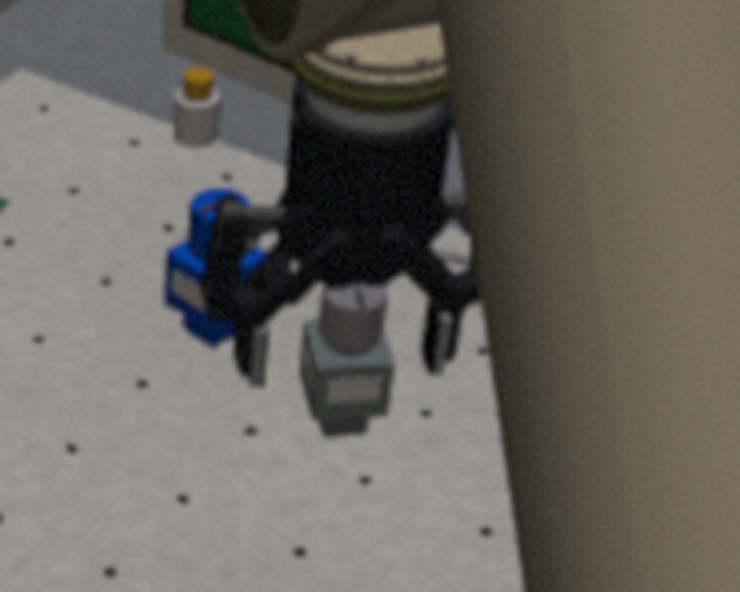

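The module sits centred between the pads with no contact, so I close.

Emit:
{"api": "apply_moves", "payload": {"commands": [[7.0,0,0,0,0],[6.0,0,0,0,0],[5.0,0,0,0,0],[4.4,0,0,0,0],[3.5,0,0,0,0],[3.5,0,0,0,0],[3.0,0,0,0,0],[3.0,0,0,0,0],[3.0,0,0,0,0]], "squeeze": 60}}

```text
time_s: 4.7
eef_pos: [496.0, -225.1, 33.8]
ee_rot: [0.0, 0.409, 0.913, -0.0]
force: [-1.0, 0.3, 6.4]
grip_width: 0.462
```

Emit:
{"api": "apply_moves", "payload": {"commands": [[3.0,0,0,0,0],[3.0,0,0,-0.5,0],[3.0,0,0,-1,0],[3.0,0,0,-1.5,0],[3.0,0,0,-2,0],[3.0,0,0,-1,0],[3.0,0,0,0,0]]}}

```text
time_s: 5.28
eef_pos: [496.7, -225.5, 95.7]
ee_rot: [0.002, 0.409, 0.913, -0.0]
force: [0.7, -0.2, -2.5]
grip_width: 0.461
```

```bash
python3 -c "
from h import *
go(517.8,155.5)
im=ctrl.capture('side');cv2.imwrite('pics/s3.png',cv2.resize(im[80:240,300:500,::-1],None,fx=3.7,fy=3.7,interpolation=2))"
```

```text
t 5.2833 pos [ 496.7 -225.5   95.7] yYaw 41.78 tz [ 0.0034 -0.0025 -1.    ] F [ 0.7 -0.2 -2.5] M [-0.03 -0.01  0.02] w 0.461 q [-0.64  0.51  1.62  0.    1.01 -1.37]
tool d mm [270.1 269.5  -0.9]
```

View pics/s3.png

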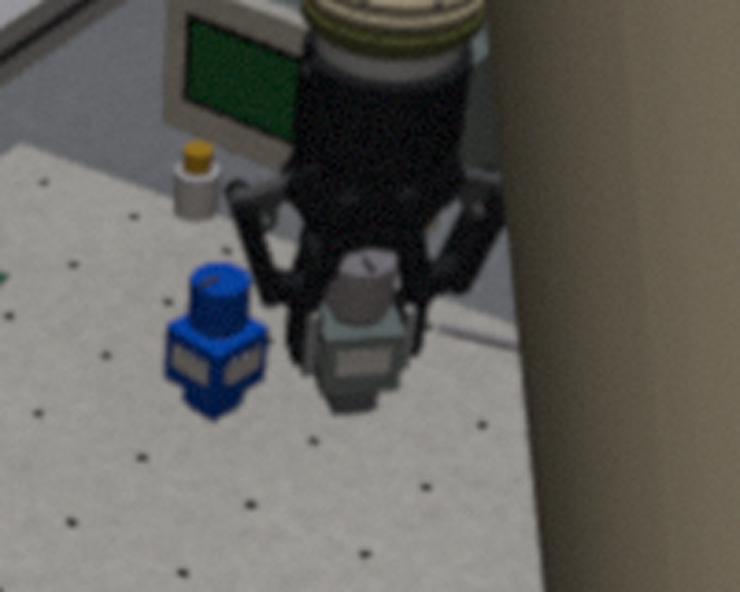

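Lifted squarely with an opening of about 39.4 mm, as expected. Next I carry it over the socket.

Emit:
{"api": "apply_moves", "payload": {"commands": [[3.0,1.2,1.2,0,0],[3.0,2.4,2.4,0,0],[3.0,2.5,2.5,0,0],[3.0,2.5,2.5,0,0],[3.0,2.5,2.5,0,0],[3.0,2.5,2.5,0,0],[3.0,2.5,2.5,0,0],[3.0,2.5,2.5,0,0],[3.0,2.5,2.5,0,0],[3.0,2.4,2.4,0,0],[3.0,2.4,2.4,0,0],[3.0,1.6,1.55,0,0]]}}

```text
time_s: 6.33
eef_pos: [516.5, 165.8, 92.1]
ee_rot: [-0.001, 0.408, 0.913, -0.0]
force: [0.7, -0.1, -1.9]
grip_width: 0.459
```

Emit:
{"api": "apply_moves", "payload": {"commands": [[3.0,0,0,0,0.119],[3.0,0,0,0,0.119],[3.0,0,0,0,0.119],[3.0,0,0,0,0.119],[3.0,0,0,0,0.117],[3.0,0,0,0,0],[3.0,0,0,0,0]]}}

```text
time_s: 6.92
eef_pos: [516.9, 163.0, 92.4]
ee_rot: [-0.001, 0.656, 0.755, -0.001]
force: [0.7, -0.6, -2.3]
grip_width: 0.463
```

```bash
python3 -c "
from h import *
go(517.8,155.5)
im=ctrl.capture('side');cv2.imwrite('pics/s4f.png',im[:,:,::-1]);cv2.imwrite('pics/s4.png',cv2.resize(im[240:390,180:340,::-1],None,fx=4,fy=4,interpolation=2))
im=ctrl.capture('top');cv2.imwrite('pics/t4f.png',im[:,:,::-1]);cv2.imwrite('pics/t4.png',cv2.resize(im[180:300,130:290,::-1],None,fx=4.5,fy=4.5,interpolation=2))"
```

```text
t 6.9167 pos [516.9 163.   92.4] yYaw 7.99 tz [-1.6e-03 -1.0e-04 -1.0e+00] F [ 0.7 -0.6 -2.3] M [-0.05  0.03  0.04] w 0.463 q [ 0.09  0.51  1.63  0.    1.   -0.05]
tool d mm [-7.6 -0.2 -0. ]
```

View pics/s4.png

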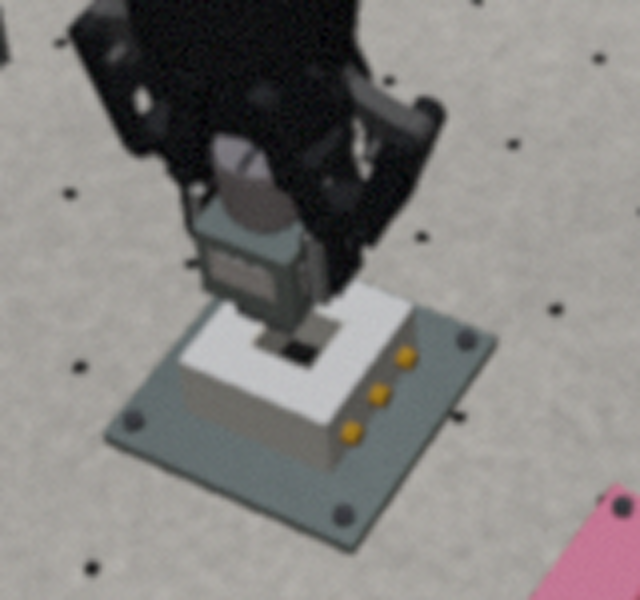

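View pics/t4.png

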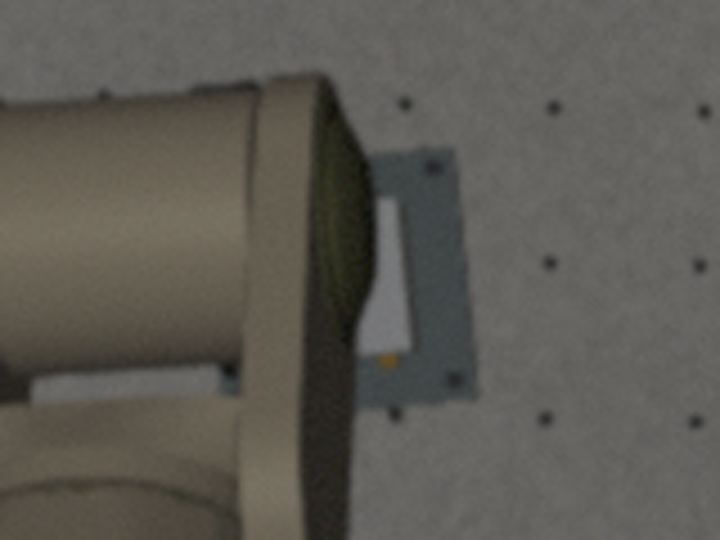

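The module hangs over the block, offset towards +y. The socket mouth shows at crop (300,340) in the side view, and the top view is blocked by the arm. I correct the offset and then overlay the model on the side view.

Emit:
{"api": "apply_moves", "payload": {"commands": [[3.0,-0.5,0,0,0],[3.0,-0.2,0,0,0],[3.0,0,0,0.5,0],[3.0,0,0,0.4,0],[3.0,0,0,0,0],[3.0,0,0,0,0]]}}

```text
time_s: 7.52
eef_pos: [518.1, 156.2, 83.9]
ee_rot: [-0.0, 0.657, 0.754, -0.0]
force: [-0.2, -0.1, -2.0]
grip_width: 0.461
```

```bash
cat > ov.py <<'E'
from h import *
import sys
def draw(im,n,P,edges,col,x0,y0,k):
    uv=(proj(n,P)-[x0,y0]+.5)*k-.5
    for a,b in edges: cv2.line(im,tuple(int(v) for v in uv[a].round()),tuple(int(v) for v in uv[b].round()),col,1,cv2.LINE_AA)
def boxp(x,y,yaw,w,z0,z1):
    c,s=np.cos(yaw),np.sin(yaw);o=[(-1,-1),(1,-1),(1,1),(-1,1)]
    return np.array([[x+w/2*(a*c-b*s),y+w/2*(a*s+b*c),z] for z in(z0,z1) for a,b in o])
E12=[(0,1),(1,2),(2,3),(3,0),(4,5),(5,6),(6,7),(7,4),(0,4),(1,5),(2,6),(3,7)]
def ov(name,px,py,pz,yaw,jx,jy,jyaw,jz,x0,y0,w,h,k,capz=59.3,im=None):
    if im is None: im=ctrl.capture("side")[:,:,::-1]
    cv2.imwrite(f"pics/{name}_raw.png",im)
    c=cv2.resize(im[y0:y0+h,x0:x0+w],None,fx=k,fy=k,interpolation=2);r=c.copy()
    draw(c,"side",boxp(jx,jy,jyaw,64,8,jz),E12,(0,0,255),x0,y0,k)
    draw(c,"side",boxp(jx,jy,jyaw,25.2,jz-1,jz),E12[4:8],(0,0,255),x0,y0,k)
    draw(c,"side",boxp(px,py,yaw,40,pz+20,pz+56),E12,(0,255,0),x0,y0,k)
    draw(c,"side",boxp(px,py,yaw,24,pz+5,pz+20),E12,(0,255,255),x0,y0,k)
    th=np.linspace(0,2*np.pi,25)
    for z in(capz,capz+28): draw(c,"side",np.c_[px+16*np.cos(th),py+16*np.sin(th),th*0+pz+z],[(i,i+1) for i in range(24)],(255,0,255),x0,y0,k)
    cv2.imwrite(f"pics/{name}.png",np.hstack([r,c]))
E
python3 -c "
from ov import *
s,R=st();x,y,z=s['eef_pos']
ov('o5',x,y,z-33.8,np.radians(7.9),517.8,155.5,np.radians(7.8),38,200,250,95,125,4.2)"
```

```text
t 7.5167 pos [518.1 156.2  83.9] yYaw 7.8 tz [-9.e-04 -0.e+00 -1.e+00] F [-0.2 -0.1 -2. ] M [ 0.02 -0.04 -0.04] w 0.461 q [ 0.08  0.52  1.64  0.    0.98 -0.06]
```

View pics/o5.png

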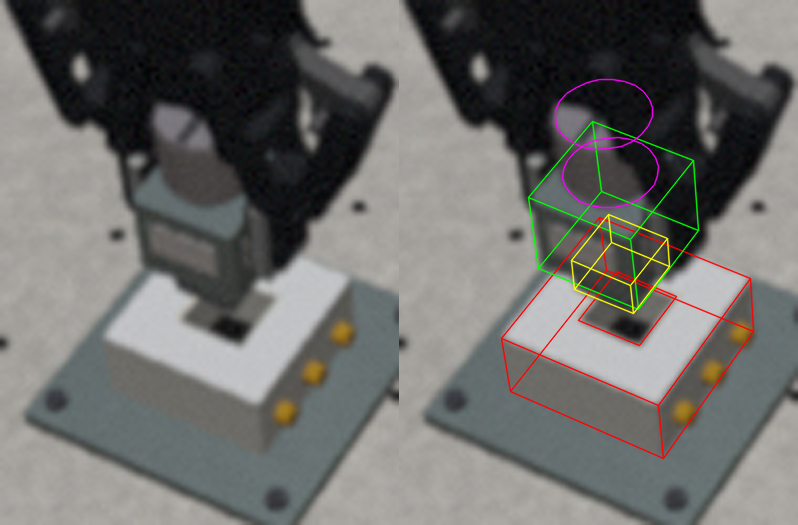

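```bash
python3 -c "
from ov import *
s,R=st();x,y,z=s['eef_pos']
ov('o5b',x,y,z-33.8,np.radians(7.9),517.8,155.5,np.radians(7.8),38,225,268,50,70,8,im=cv2.imread('pics/o5_raw.png'))"
```

```text
t 7.5667 pos [518.2 156.2  84.1] yYaw 7.81 tz [-3.e-04 -0.e+00 -1.e+00] F [-0.3  0.3 -2.7] M [-0.01 -0.   -0.03] w 0.462 q [ 0.08  0.52  1.63  0.    0.98 -0.06]
```

View pics/o5b.png

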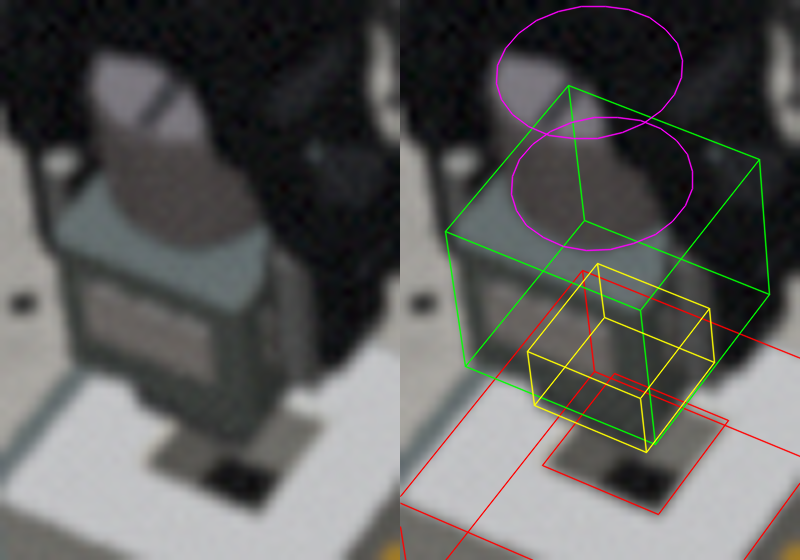

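The overlay agrees within about 1 px (2 mm), which is inside the foot's taper. I descend in small steps and watch the force.

Emit:
{"api": "apply_moves", "payload": {"commands": [[3.0,-0.06,-0.03,0.4,0],[3.0,0,0,0.4,0],[3.0,0,0,0.3,0],[3.0,0,0,0.2,0],[3.0,0,0,0.2,0],[3.0,0,0,0.2,0],[3.0,0,0,0,0]]}}

```text
time_s: 8.15
eef_pos: [517.9, 155.5, 66.9]
ee_rot: [-0.0, 0.657, 0.754, -0.0]
force: [-0.0, -0.3, -2.6]
grip_width: 0.46
```

```bash
python3 -c "
from ov import *
s,R=st();x,y,z=s['eef_pos']
ov('o6',x,y,z-33.8,np.radians(7.9),517.8,155.5,np.radians(7.8),38,225,268,50,70,8)"
```

```text
t 8.15 pos [517.9 155.5  66.9] yYaw 7.79 tz [-6.e-04 -0.e+00 -1.e+00] F [-0.  -0.3 -2.6] M [0.01 0.05 0.01] w 0.46 q [ 0.07  0.55  1.65  0.    0.95 -0.06]
```

View pics/o6.png

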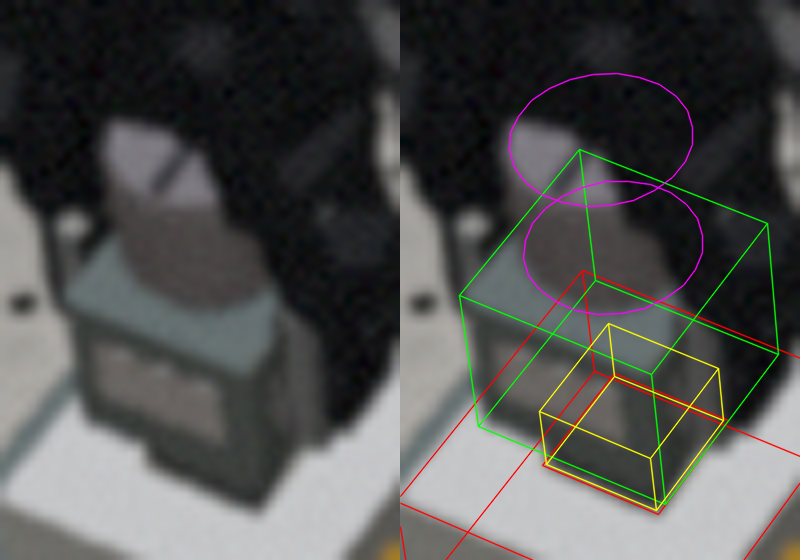

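No contact force, and the foot covers the hole with its tip about 5 mm below the mouth. Continuing down.

Emit:
{"api": "apply_moves", "payload": {"commands": [[3.0,0,0,0.15,0],[3.0,0,0,0.15,0],[3.0,0,0,0.15,0],[3.0,0,0,0.1,0],[3.0,0,0,0,0]]}}

```text
time_s: 8.62
eef_pos: [518.0, 155.5, 61.5]
ee_rot: [-0.0, 0.657, 0.754, -0.0]
force: [0.3, 1.4, -3.0]
grip_width: 0.459
```

```bash
python3 -c "
from h import *
st()"
```

```text
t 8.6167 pos [518.  155.5  61.5] yYaw 7.79 tz [-4.e-04 -0.e+00 -1.e+00] F [ 0.3  1.4 -3. ] M [-0.   -0.    0.07] w 0.459 q [ 0.07  0.56  1.65  0.    0.93 -0.06]
```

Going in with only about 1.4 N sideways.

Emit:
{"api": "apply_moves", "payload": {"commands": [[3.0,0,0,0.2,0],[3.0,0,0,0.2,0],[3.0,0,0,0.2,0],[3.0,0,0,0.15,0],[3.0,0,0,0.1,0],[3.0,0,0,0,0]]}}

```text
time_s: 9.12
eef_pos: [518.0, 155.5, 53.0]
ee_rot: [-0.0, 0.657, 0.754, -0.0]
force: [0.5, -0.1, -3.0]
grip_width: 0.464
```

```bash
python3 -c "
from h import *
st()"
```

```text
t 9.1167 pos [518.  155.5  53. ] yYaw 7.79 tz [-4.e-04 -0.e+00 -1.e+00] F [ 0.5 -0.1 -3. ] M [ 0.03  0.03 -0.04] w 0.464 q [ 0.07  0.57  1.66  0.    0.92 -0.06]
```

Emit:
{"api": "apply_moves", "payload": {"commands": [[3.0,0,0,0.1,0],[3.0,0,0,0.1,0],[3.0,0,0,0.1,0],[3.0,0,0,0,0]]}}

```text
time_s: 9.45
eef_pos: [518.3, 155.5, 51.8]
ee_rot: [0.0, 0.657, 0.754, 0.0]
force: [-7.0, -1.9, 13.0]
grip_width: 0.462
```

```bash
python3 -c "
from ov import *
s,R=st();x,y,z=s['eef_pos']
ov('o7',x,y,18,np.radians(7.9),517.8,155.5,np.radians(7.8),38,215,258,60,75,6.6)"
```

```text
t 9.45 pos [518.3 155.5  51.8] yYaw 7.81 tz [ 6.e-04 -2.e-04 -1.e+00] F [-7.  -1.9 13. ] M [-0.17  0.98 -0.01] w 0.462 q [ 0.07  0.57  1.66 -0.    0.91 -0.06]
```

View pics/o7.png

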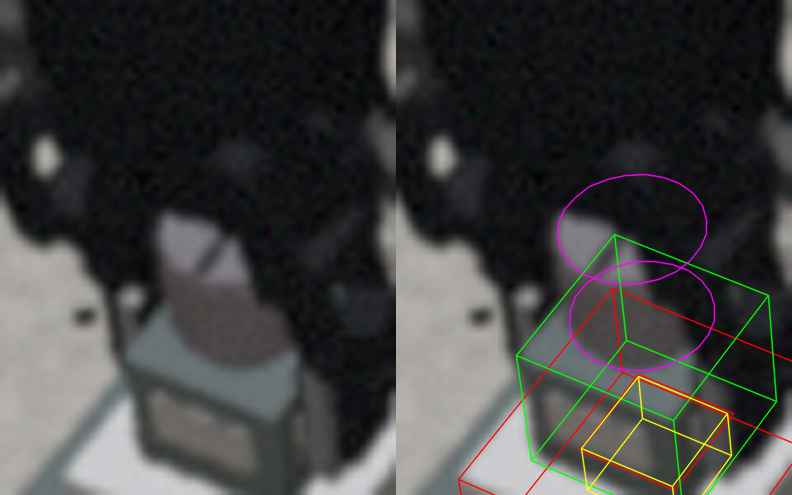

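The TCP height of 51.8 mm matches the home height, and the seating force has appeared. I release, rise and turn the wrist back for a long clockwise stroke.

Emit:
{"api": "apply_moves", "payload": {"commands": [[5.0,0,0,0,0],[7.0,0,0,0,0],[8.54,0,0,0,0],[8.54,0,0,0,0],[8.54,0,0,0,0],[8.54,0,0,0,0],[8.54,0,0,-0.5,0],[8.54,0,0,-1,0],[8.54,0,0,-1,0],[8.54,0,0,-1.2,0],[8.54,0,0,0,0]]}}

```text
time_s: 10.42
eef_pos: [519.5, 155.7, 90.4]
ee_rot: [0.002, 0.657, 0.754, 0.002]
force: [1.0, 0.8, 0.9]
grip_width: 0.997
```

Emit:
{"api": "apply_moves", "payload": {"commands": [[8.54,0,0,0,-0.12],[8.54,0,0,0,-0.12],[8.54,0,0,0,-0.12],[8.54,0,0,0,-0.12],[8.54,0,0,0,-0.12],[8.54,0,0,0,-0.12],[8.54,0,0,0,-0.12],[8.54,0,0,0,-0.12],[8.54,0,0,0,-0.12],[8.54,0,0,0,-0.12],[8.54,0,0,0,-0.12]]}}

```text
time_s: 11.33
eef_pos: [518.1, 155.5, 87.5]
ee_rot: [0.0, 0.054, 0.999, 0.0]
force: [-0.3, -0.1, 0.4]
grip_width: 1.001
```

Emit:
{"api": "apply_moves", "payload": {"commands": [[8.54,0,0,0,-0.12],[8.54,0,0,0,-0.12],[8.54,0,0,0,-0.12],[8.54,0,0,0,-0.12],[8.54,0,0,0,-0.12],[8.54,0,0,0,-0.12],[8.54,0,0,0,-0.12],[8.54,0,0,0,-0.12],[8.54,0,0,0,-0.12],[8.54,0,0,0,-0.12],[8.54,0,0,0,0],[8.54,0,0,0,0]]}}

```text
time_s: 12.33
eef_pos: [518.1, 155.6, 87.4]
ee_rot: [0.0, -0.515, 0.857, -0.0]
force: [0.8, -0.3, -0.1]
grip_width: 1.0
```

```bash
python3 -c "
from ov import *
go(518,155.5)
ov('o8',518,155.5,18,np.radians(7.9),517.8,155.5,np.radians(7.8),38,205,250,75,90,5.3)"
```

```text
t 12.3333 pos [518.1 155.6  87.4] yYaw 151.97 tz [ 2.e-04  0.e+00 -1.e+00] F [ 0.8 -0.3 -0.1] M [-0.05 -0.    0.04] w 1.0 q [ 0.07  0.52  1.63  0.    0.99 -2.58]
tool d mm [ 0.1  0.1 -0. ]
```

View pics/o8.png

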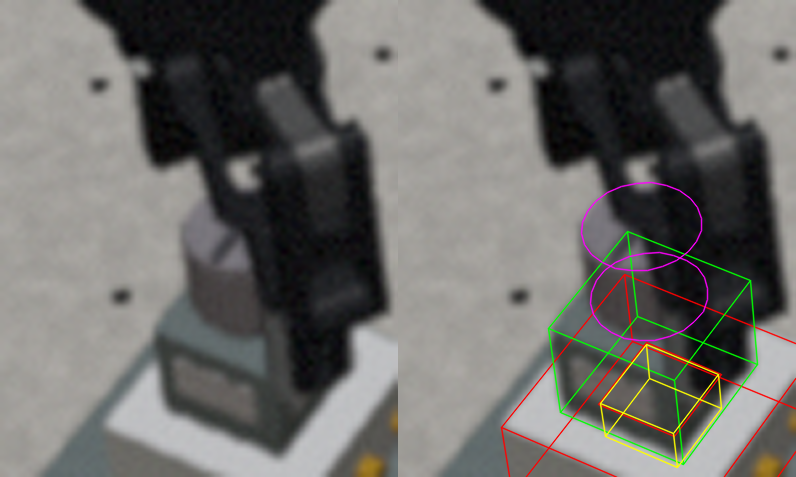

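The module stays seated, with the body resting on the block at crop (275,455). The cap stands between the open fingers, so I close on it.

Emit:
{"api": "apply_moves", "payload": {"commands": [[6.5,0,0,0,0],[5.0,0,0,0,0],[4.0,0,0,0,0],[3.0,0,0,0,0],[2.5,0,0,0,0],[2.5,0,0,0,0],[2.5,0,0,0,0],[2.5,0,0,0,0],[2.5,0,0,0,0],[2.5,0,0,0,0]], "squeeze": 30}}

```text
time_s: 13.22
eef_pos: [518.1, 155.5, 87.4]
ee_rot: [0.0, -0.516, 0.856, -0.0]
force: [-0.9, 1.1, 3.0]
grip_width: 0.365
```

```bash
python3 -c "
from ov import *
s,R=st()
ov('o9',518,155.5,18,np.radians(7.9),517.8,155.5,np.radians(7.8),38,205,250,75,90,5.3)"
```

```text
t 13.2167 pos [518.1 155.5  87.4] yYaw 152.18 tz [ 1.e-04 -0.e+00 -1.e+00] F [-0.9  1.1  3. ] M [-0.02  0.17 -0.04] w 0.365 q [ 0.07  0.52  1.63 -0.    0.99 -2.58]
```

View pics/o9.png

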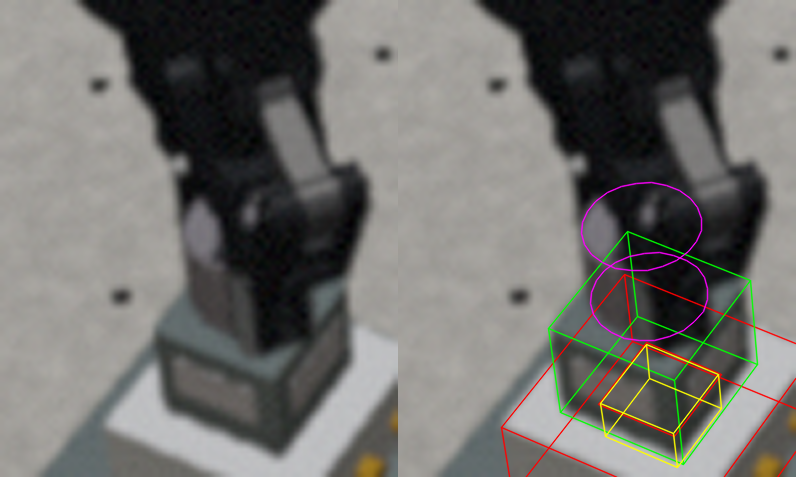

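The grip closed on the cap at about 31 mm. I start the clockwise stroke (+roll) and follow the thread down by about 0.4 mm per rad.

Emit:
{"api": "apply_moves", "payload": {"commands": [[2.5,0,0,0.005,0.05],[2.5,0,0,0.005,0.1],[2.5,0,0,0.005,0.1],[2.5,0,0,0.005,0.1],[2.5,0,0,0.005,0.1],[2.5,0,0,0.005,0.1],[2.5,0,0,0.005,0.1],[2.5,0,0,0.005,0.1],[2.5,0,0,0.005,0.1],[2.5,0,0,0.005,0.1],[2.5,0,0,0,0.05]]}}

```text
time_s: 14.18
eef_pos: [518.1, 155.7, 87.0]
ee_rot: [0.0, -0.04, 0.999, 0.0]
force: [-0.9, 1.3, 4.0]
grip_width: 0.364
```

```bash
python3 -c "
from ov import *
s,R=st()
ov('o10',518,155.5,18,np.radians(7.9),517.8,155.5,np.radians(7.8),38,205,250,75,90,5.3)"
```

```text
t 14.1833 pos [518.1 155.7  87. ] yYaw 94.6 tz [ 0.e+00  2.e-04 -1.e+00] F [-0.9  1.3  4. ] M [0.16 0.2  0.06] w 0.364 q [ 0.08  0.52  1.63  0.    0.99 -1.58]
```

View pics/o10.png

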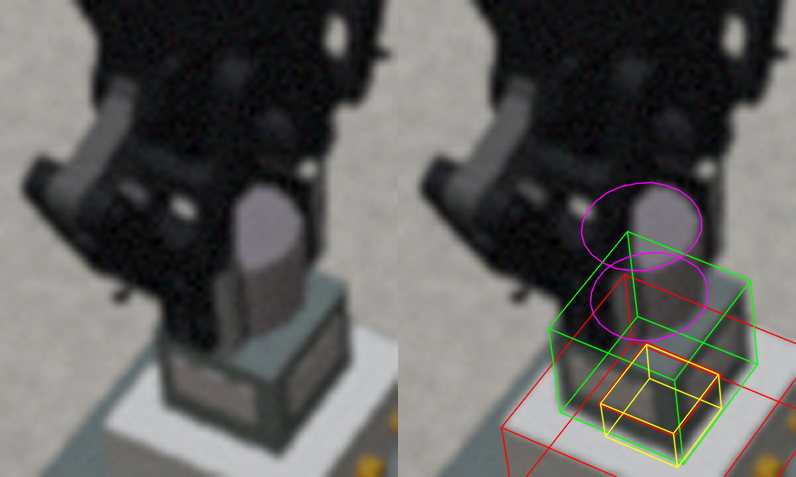

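Turning at Mz ≈ 0.06 N m, which is the thread friction. The body hasn't twisted and is still seated. Continuing.

Emit:
{"api": "apply_moves", "payload": {"commands": [[2.5,0,0,0.004,0.1],[2.5,0,0,0.004,0.1],[2.5,0,0,0.004,0.1],[2.5,0,0,0.004,0.1],[2.5,0,0,0.004,0.1],[2.5,0,0,0.004,0.1],[2.5,0,0,0.004,0.1],[2.5,0,0,0.004,0.1],[2.5,0,0,0.004,0.1],[2.5,0,0,0.004,0.1],[2.5,0,0,0,0]]}}

```text
time_s: 15.15
eef_pos: [518.2, 155.8, 86.6]
ee_rot: [0.0, 0.443, 0.897, 0.0]
force: [-0.9, 1.5, 3.8]
grip_width: 0.362
```

```bash
python3 -c "
from h import *
st()"
```

```text
t 15.15 pos [518.2 155.8  86.6] yYaw 37.46 tz [ 4.e-04  4.e-04 -1.e+00] F [-0.9  1.5  3.8] M [ 0.21  0.18 -0.03] w 0.362 q [ 0.08  0.52  1.63  0.    0.99 -0.58]
```

Emit:
{"api": "apply_moves", "payload": {"commands": [[2.5,0,0,0.004,0.1],[2.5,0,0,0.004,0.1],[2.5,0,0,0.004,0.1],[2.5,0,0,0,0.05],[2.5,0,0,0,0]]}}

```text
time_s: 15.57
eef_pos: [518.2, 155.7, 86.4]
ee_rot: [0.0, 0.59, 0.807, 0.0]
force: [-0.5, 1.0, 5.0]
grip_width: 0.365
```

```bash
python3 -c "
from h import *
st()"
```

```text
t 15.5667 pos [518.2 155.7  86.4] yYaw 17.65 tz [ 5.e-04  4.e-04 -1.e+00] F [-0.5  1.   5. ] M [ 0.23  0.12 -0.05] w 0.365 q [ 0.08  0.52  1.63  0.    0.99 -0.23]
```

Emit:
{"api": "apply_moves", "payload": {"commands": [[2.5,0,0,0.004,0.1],[2.5,0,0,0.004,0.1],[2.5,0,0,0,0]]}}

```text
time_s: 15.82
eef_pos: [518.3, 155.6, 86.4]
ee_rot: [0.0, 0.668, 0.744, 0.0]
force: [-0.1, 1.4, 3.3]
grip_width: 0.366
```

```bash
python3 -c "
from h import *
s,R=st();print(s['tau'])"
```

```text
t 15.8167 pos [518.3 155.6  86.4] yYaw 6.12 tz [ 6.e-04  2.e-04 -1.e+00] F [-0.1  1.4  3.3] M [ 0.3   0.1  -0.03] w 0.366 q [ 0.07  0.52  1.63  0.    0.99 -0.03]
[ -0.89859802 -43.94307017 -20.29287815  -0.3838107   -0.05547711
   1.33862548]
```

Emit:
{"api": "apply_moves", "payload": {"commands": [[2.5,0,0,0.004,0.1],[2.5,0,0,0.004,0.1],[2.5,0,0,0,0]]}}

```text
time_s: 16.07
eef_pos: [518.3, 155.6, 86.3]
ee_rot: [0.0, 0.739, 0.674, 0.0]
force: [0.3, 2.7, 4.7]
grip_width: 0.364
```

```bash
python3 -c "
from h import *
s,R=st();print(s['tau'])"
```

```text
t 16.0667 pos [518.3 155.6  86.3] yYaw -5.25 tz [ 6.e-04  2.e-04 -1.e+00] F [0.3 2.7 4.7] M [ 0.31  0.01 -0.03] w 0.364 q [0.07 0.52 1.63 0.   0.99 0.17]
[-8.53796583e-01 -4.38727248e+01 -2.00903571e+01 -3.84499300e-01
  3.39649664e-02  1.34206329e+00]
```

Emit:
{"api": "apply_moves", "payload": {"commands": [[2.5,0,0,0.004,0.1],[2.5,0,0,0.004,0.1],[2.5,0,0,0,0]]}}

```text
time_s: 16.32
eef_pos: [518.4, 155.6, 86.2]
ee_rot: [0.0, 0.802, 0.597, 0.0]
force: [0.7, 1.7, 4.2]
grip_width: 0.365
```

```bash
python3 -c "
from h import *
s,R=st();print(s['tau'])"
```

```text
t 16.3167 pos [518.4 155.6  86.2] yYaw -16.65 tz [ 8.e-04  1.e-04 -1.e+00] F [0.7 1.7 4.2] M [ 0.27 -0.09 -0.05] w 0.365 q [0.07 0.52 1.63 0.   0.99 0.37]
[ -0.73947631 -43.8075757  -19.88557577  -0.36042631   0.12645012
   1.34405896]
```

Emit:
{"api": "apply_moves", "payload": {"commands": [[2.5,0,0,0.004,0.1],[2.5,0,0,0.004,0.1],[2.5,0,0,0,0]]}}

```text
time_s: 16.57
eef_pos: [518.4, 155.5, 86.1]
ee_rot: [0.0, 0.857, 0.515, 0.0]
force: [0.9, 1.3, 3.3]
grip_width: 0.367
```

```bash
python3 -c "
from h import *
s,R=st();print(s['tau'][5])"
```

```text
t 16.5667 pos [518.4 155.5  86.1] yYaw -28.07 tz [ 8.e-04  1.e-04 -1.e+00] F [0.9 1.3 3.3] M [ 0.24 -0.14 -0.07] w 0.367 q [0.07 0.52 1.63 0.   0.99 0.56]
1.3447146490216255
```

Emit:
{"api": "apply_moves", "payload": {"commands": [[2.5,0,0,0.004,0.1],[2.5,0,0,0.004,0.1],[2.5,0,0,0,0]]}}

```text
time_s: 16.82
eef_pos: [518.0, 155.3, 86.0]
ee_rot: [0.0, 0.904, 0.427, -0.0]
force: [-1.3, -0.3, 5.4]
grip_width: 0.367
```

```bash
python3 -c "
from h import *
s,R=st();print(s['tau'][5])"
```

```text
t 16.8167 pos [518.  155.3  86. ] yYaw -39.44 tz [-4.e-04 -7.e-04 -1.e+00] F [-1.3 -0.3  5.4] M [0.04 0.27 0.42] w 0.367 q [ 0.07  0.52  1.63 -0.    0.99  0.76]
1.7540104687213898
```

Emit:
{"api": "apply_moves", "payload": {"commands": [[2.5,0,0,0.004,0.1],[2.5,0,0,0.004,0.1],[2.5,0,0,0,0]]}}

```text
time_s: 17.07
eef_pos: [518.1, 155.4, 85.8]
ee_rot: [0.0, 0.942, 0.335, -0.0]
force: [0.3, 0.7, 4.0]
grip_width: 0.36
```

```bash
python3 -c "
from h import *
s,R=st();print(s['tau'][5])"
```

```text
t 17.0667 pos [518.1 155.4  85.8] yYaw -50.89 tz [ 1.e-04 -5.e-04 -1.e+00] F [0.3 0.7 4. ] M [0.12 0.   0.49] w 0.36 q [ 0.07  0.52  1.63 -0.    0.99  0.96]
1.8253479525446892
```

Mz jumped from about 0.05 to between 0.42 and 0.49 N m and plateaued. So the cap has bottomed out after about 3.3 rad and the pads now slip on it. A quick look before backing off.

```bash
python3 -c "
from ov import *
s,R=st()
ov('o11',518,155.5,18,np.radians(7.9),517.8,155.5,np.radians(7.8),38,205,250,75,90,5.3,capz=58)"
```

```text
t 17.0667 pos [518.1 155.4  85.8] yYaw -50.89 tz [ 1.e-04 -5.e-04 -1.e+00] F [0.3 0.7 4. ] M [0.12 0.   0.49] w 0.36 q [ 0.07  0.52  1.63 -0.    0.99  0.96]
```

View pics/o11.png

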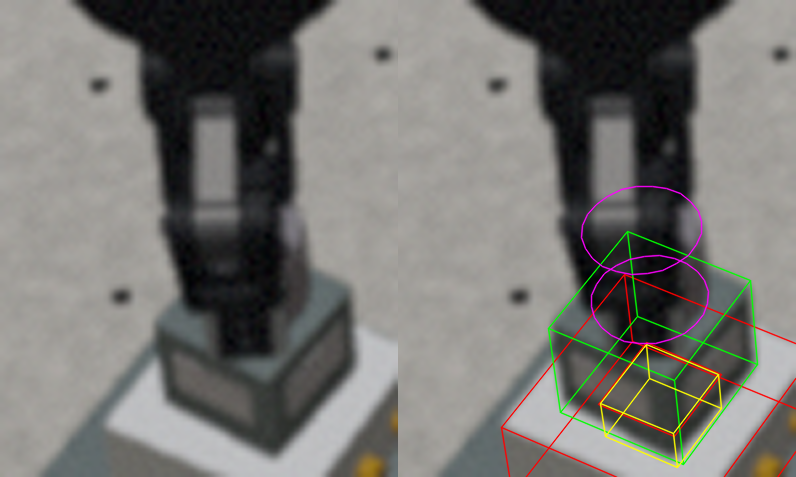

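The module is still home, with its body turned by a degree or two to the limit of the socket slack (front corner at crop x 270, was 275). I back off about 1.62 rad, which includes some of that slack.

Emit:
{"api": "apply_moves", "payload": {"commands": [[2.5,0,0,0,-0.05],[2.5,0,0,-0.004,-0.1],[2.5,0,0,-0.004,-0.1],[2.5,0,0,-0.004,-0.1],[2.5,0,0,-0.004,-0.1],[2.5,0,0,-0.004,-0.1],[2.5,0,0,-0.004,-0.1],[2.5,0,0,-0.004,-0.1],[2.5,0,0,-0.004,-0.1],[2.5,0,0,-0.004,-0.1]]}}

```text
time_s: 17.95
eef_pos: [517.9, 155.4, 86.2]
ee_rot: [-0.0, 0.682, 0.731, -0.0]
force: [-1.8, -0.1, 5.5]
grip_width: 0.362
```

Emit:
{"api": "apply_moves", "payload": {"commands": [[2.5,0,0,-0.004,-0.1],[2.5,0,0,-0.004,-0.1],[2.5,0,0,-0.004,-0.1],[2.5,0,0,-0.004,-0.1],[2.5,0,0,-0.004,-0.1],[2.5,0,0,-0.004,-0.1],[2.5,0,0,0,-0.07],[2.5,0,0,0,0],[2.5,0,0,0,0],[2.5,0,0,0,0],[2.5,0,0,0,0]]}}

```text
time_s: 18.87
eef_pos: [517.9, 155.3, 86.4]
ee_rot: [-0.0, 0.406, 0.914, -0.0]
force: [-1.1, 0.0, 4.8]
grip_width: 0.365
```

```bash
python3 -c "
from ov import *
s,R=st()
ov('o12',518,155.5,18,np.radians(7.9),517.8,155.5,np.radians(7.8),38,205,250,75,90,5.3,capz=58.6)"
```

```text
t 18.8667 pos [517.9 155.3  86.4] yYaw 42.07 tz [-6.e-04 -3.e-04 -1.e+00] F [-1.1  0.   4.8] M [-0.02  0.3   0.04] w 0.365 q [ 0.07  0.52  1.63 -0.    0.99 -0.66]
```

View pics/o12.png

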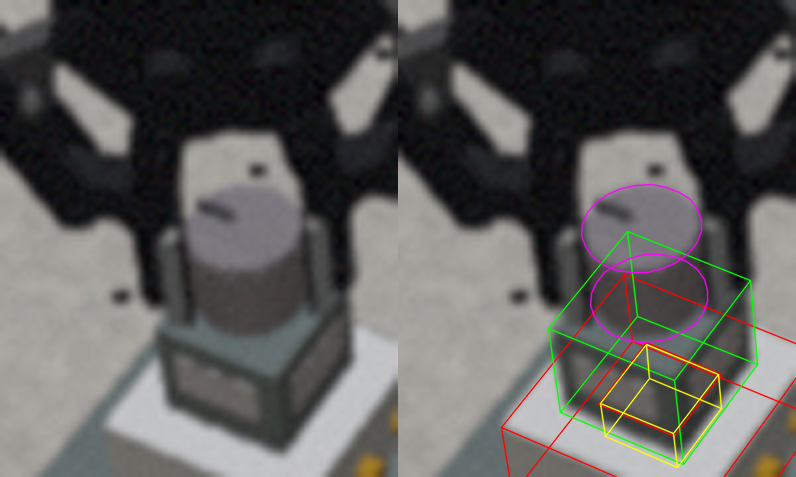

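The rib and the cap rim are now plainly visible, with the rib running from crop (232,218) out to (197,204). I check the net rib rotation against the wrist's.

```bash
python3 -c "
from h import *
def inv(uv,z): return least_squares(lambda p:proj('side',[p[0],p[1],z])[0]-uv,[518,155]).x
def ang(a,b,z):
    A,B=[inv(cr([p],205,250,5.3)[0],z) for p in(a,b)];d=B-A;return np.degrees(np.arctan2(d[1],d[0])),np.linalg.norm(d)
print(ang((242,230),(213,261),107),ang((232,218),(197,204),106))
im=cv2.imread('pics/o8_raw.png');a=cv2.resize(im[280:310,230:275],None,fx=8,fy=8,interpolation=2)
im=cv2.imread('pics/o12_raw.png');b=cv2.resize(im[280:310,230:275],None,fx=8,fy=8,interpolation=2)
cv2.imwrite('pics/rib.png',np.hstack([a,b]))
"
```

```text
(np.float64(93.87138591390111), np.float64(12.919260352087852)) (np.float64(7.634047032320231), np.float64(11.082498950137607))
```

View pics/rib.png

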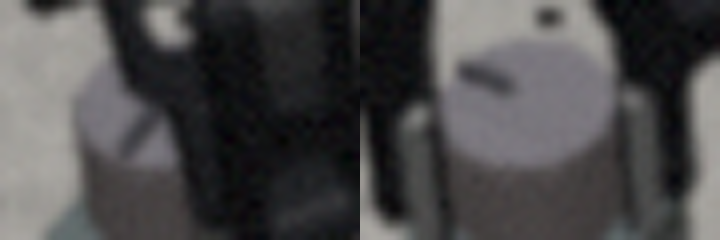

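The net rib turn is about -86°. The wrist gives about -180° to -185° down and +93° back, which comes to -87° to -92°, so the two agree. That puts the cap near 1.55 rad, at rest and still gripped, so I hand it in.

```bash
python3 -c "
from h import *
s,R=st();print(s['dq'].round(4))
print(ctrl.finish_job())"
```

```text
t 18.9167 pos [517.9 155.3  86.4] yYaw 42.06 tz [-7.e-04 -3.e-04 -1.e+00] F [-1.9  0.4  4.6] M [-0.    0.22  0.04] w 0.364 q [ 0.07  0.52  1.63 -0.    0.99 -0.66]
[ 0.0001  0.0016  0.0011 -0.0009 -0.0001  0.0002]
the job is handed in; nothing more can be done
None
```

The tuning module is plugged home in the white jig. The cap was screwed down to its stop, backed off about a quarter turn, and I handed the job in at 18.9 s with it still held at a 30 N grip setting. The hand-in gives no verdict.

**Module home:** The gripper stopped at 51.8 mm, exactly the height expected for fully home, with about 16 N of seating force. In the last side picture the body still rests on the block.

**Bottomed out:** Wrist torque jumped from about 0.05 to 0.42–0.49 N m after roughly 3.2–3.3 rad clockwise. The fingers then slipped on the cap, as they should at a hard stop.

**Quarter turn off:** The wrist turned back 1.62 rad. Less a few degrees for the body shifting in the socket's slack, I put the cap at about 1.55 rad. The rib on the cap turned about -86° overall. The wrist readings gave -87° to -92°, so the two agree only to within several degrees.

**Less certain:**
- The model overlay sat about 1 px (roughly 2 mm) off the module throughout, which is within the calibration error.
- The arm blocked the top view over the jig, so the final checks relied on the side camera.
- The arm never went near the blank plug, but I took no picture of it at the end.

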